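Take the polish tin out of the middle of the stack

TASK

The polish tin is in the middle of the stack on the ledge, between the small and the large bamboo box. Lift the small box off, stand the tin flat in the empty clear plastic box, and put the small box back on the large one, centred and square with it. Set both things down rather than dropping them, and leave the large box standing where it is.

Things in the scene. Friction and masses are not known exactly. Their poses are not given: they have to be found in the camera images.
- large_box: The bottom of the stack: lidded bamboo box with a plain flat lid, 140 (x) x 100 (y) x 42 mm high, about 0.7 kg, standing loose on the ledge. Origin: centre of its underside; z up, x along its long side. Its place and the clear box's place may be exchanged: one is on the left, the other on the right. The ledge (height 0) is bare around the point midway between the large box and the clear box (at least 80 mm all round), room to set something aside.
- tin: The middle of the stack: flat round closed aluminium polish tin, 60 mm across, 30 mm high, about 0.12 kg, standing on the large box's lid (another tin like it stands alone at the back of the ledge and is not wanted). Origin: centre of its underside; z up.
- small_box: The top of the stack: lidded bamboo box with plain flat sides, 100 (x) x 56 (y) x 36 mm high, about 0.15 kg, lying on the tin, overhanging it at both ends. Origin: centre of its underside; z up, x along its long side. A similar but taller box stands alone at the back of the ledge and is not wanted.
- clear_box: Empty open-topped box of clear plastic, outside 150 (x) x 190 (y) x 45 mm high, walls and floor 4 mm thick, about 0.4 kg, loose on the ledge. Origin: centre of its underside; z up, y along its long side.
Not all that is in view belongs to the job. What is shaped like the small_box but turquoise or yellow is not meant.

How it is judged (in metres and radians):
On the way, in this order (a step that is already met when the one before it is completed fails the run):
1. the small box is lifted off and moved aside while the tin still stands on the large box (horizontal distance between small_box and tin above 0.1 m and horizontal distance between tin and large_box below 0.03 m and z of tin in the frame of large_box between 0.036 and 0.048 m), for 0.2 s.
2. the tin stands flat in the clear box (x of tin in the frame of clear_box between -0.06 and 0.06 m and y of tin in the frame of clear_box between -0.08 and 0.08 m and z of tin in the frame of clear_box between 0 and 0.012 m and angle between tin's own z axis and vertical below 0.15 rad), for 0.2 s.
At the end, for the whole second after the job is handed in: The tin stands flat on the floor of the clear box; the small box lies flat on the lid of the large box, its centre within 20 mm of the large box's centre and its long side within 0.2 rad (11 degrees) of the large box's; all four at rest (all of step 2 and horizontal distance between small_box and large_box below 0.02 m and angle between the x axis of small_box and the x axis of large_box, either way round below 0.2 rad and angle between small_box's own z axis and vertical below 0.1 rad and z of small_box in the frame of large_box between 0.036 and 0.048 m and linear speed of each of tin, small_box, large_box, clear_box below 0.02 m/s); the robot touches nothing.
It fails at once if the large box is shifted by more than 30 mm (distance of large_box from where it was at the start of the episode above 0.03 m).
It fails at once if the small box is dropped (falls freely faster than 0.9 m/s) (linear speed of small_box above 0.9 m/s and contact force between the fingers and small_box below 0.3 N).
It fails at once if the tin is dropped (falls freely faster than 0.9 m/s) (linear speed of tin above 0.9 m/s and contact force between the fingers and tin below 0.3 N).
It also fails if it takes over 72 s, if anything falls off the work surface, if the arm or the gripper's body presses on something with over 40 N, if the wrist force passes 120 N, or if a joint passes its speed limit or range.

ROBOT

A 6-joint arm with a two-finger parallel gripper is mounted at the origin on the work surface. World frame = base frame: x ahead of the robot, y to its left, z up, the work surface at z = 0. Lengths are in m, angles in degrees, forces in N, time in s.
With the tool pointing down it reaches from about 0.375 to 0.75 m from the base axis. Payload 9 kg.
Tool frame: the origin (TCP) lies where the fingers leave the gripper's body, on its centre line; the fingertips stand 73 mm ahead of it and the grasp point (between the pads) lies 54 mm ahead of it (robot.tip_reach is the distance from the TCP to the fingertips, in m); z points along the fingers, y is the direction in which the jaws open and shut (so a half turn about z gives the same grasp; the last joint's range is limited). The gripper opens to 85 mm and grips with 20 to 120 N. Pads are 22 mm wide; open, the fingers measure 114 mm over their backs; the gripper's body (76 mm by 85 mm) begins 54 mm behind the grasp point. The pads swing forward as they close: fully open they stand 13 mm farther back than shut.
Start: joints at [-89.364, 5.964, 5.575, 89.605, 0, 77.527], TCP at [0.136, -0.584, 0.304] pointing down, gripper open.
Joint ranges: [-171.21, 171.21], [-48.23, 106.86], [-62.78, 66.21], [-105.2, 120.99], [-86.42, 89.51], [-180, 180]. Speed limits (degrees/s): [127.2, 127.2, 147.25, 180, 180, 180].

INTERFACE

Orientations are given as [roll, pitch, yaw] about the fixed x, y, z axes, in that order (R = Rz(yaw) Ry(pitch) Rx(roll)).
In Python, from plant import robot gives the robot as it stands. Calls block until the motion is done:
- robot.move_pose(position, orientation): joint-space move of the TCP to a pose.
- robot.line_to(position, vel=0.15, rotation=None, guard=None): straight line of the TCP; rotation=None keeps the orientation; vel is the mean speed in m/s. With guard (N) it stops when the force on the tool has changed by that much, and returns True; else False.
- robot.goto_joints(angles): joint-space move.
- robot.set_gripper(opening): finger opening in m; the grip force is fixed at half the most; returns when the fingers have stopped.
- robot.pause(seconds).
- robot.ik(position, orientation): joint angles nearest the present ones, or None.
- robot.observe(): the state.
- robot.grab_frame(name): name is "scene" or "top" or "wrist"; returns the picture (400x640x3 uint8, blue, green, red); there is no depth.
- robot.get_calibration(name): a dict with "vertical_fov" (degrees; the focal length in pixels is half the picture's height over the tangent of half this angle, whatever the lens; pixels are square), "cx", "cy" (the principal point, pixels), "k1" (the pictures are not rectified: a ray, as slopes to the right and down, at radius r is drawn at 1 + k1 r^2 times it, then the intrinsics apply), "rvec" (rotation vector, rad) and "tvec" (3), from world to camera coordinates, as OpenCV has them. Camera axes: x right, y down, z forward; pixel columns grow to the right and rows downward; lengths in m; the calibration is good to about 2 mm. A picture is of the moment at which its call begins: read the wrist's pose just before it. get_calibration takes no time and is no camera call; for the wrist camera it gives the pose at the moment of the call.
A pose or a line that the arm cannot do raises robot.IKError and nothing moves.
- robot.job_done(): hands the job in, once; it reports no verdict.
The state is a dict: "time": time; "q": joint angles; "qvel": joint speeds; "joint_torque": joint torques, N m; "tool_pos": TCP position; "tcp_rot": TCP orientation; "ft_force": force on the tool from outside, world axes, zero at the start; "torque": the same for the moment, N m; "gripper_width": finger opening in m.
Only numpy, scipy, OpenCV 4.12 (cv2) and the standard library are available. Lean on these libraries where they do the work, as an engineer would, in place of code of your own. Each camera call takes 0.05 s, during which the arm holds its last target.

## Working session

There is one attempt and no reset: what is moved stays moved. The work goes in short steps, each a Python script; the robot and the scene stay as the last script left them, time stands still between calls to the robot, and variables do not carry over. Pictures are saved under pics/ and viewed, and the job is handed in when it is done.

```bash
ls; mkdir -p pics; python3 - <<'E'
from plant import robot
import cv2
for n in("scene","top","wrist"):
    c=robot.get_calibration(n); print(n,c)
    cv2.imwrite(f"pics/{n}0.png",robot.grab_frame(n))
print(robot.observe())
E
```

```text
pics
scene {'vertical_fov': 48.87046880471425, 'cx': 320.8304632357439, 'cy': 199.88747805857017, 'k1': -0.04201997205732817, 'rvec': array([ 2.04883165,  0.64850293, -0.35344378]), 'tvec': array([-0.41200056, -0.08070959,  1.40058691])}
top {'vertical_fov': 46.085348680311895, 'cx': 322.862573894996, 'cy': 196.69383359644686, 'k1': -0.13735453068593273, 'rvec': array([ 2.15967167, -2.13269692,  0.0996523 ]), 'tvec': array([0.02457208, 0.50633144, 1.00556707])}
wrist {'vertical_fov': 64.44012345046521, 'cx': 317.3333848131124, 'cy': 195.94578340605642, 'k1': -0.06429710713389547, 'rvec': array([-2.27703772,  1.80524247,  0.26328368]), 'tvec': array([-0.60038226, -0.03794517,  0.37848555])}
{'time': 0.15, 'q': array([-8.93636860e+01,  5.99103962e+00,  5.53933478e+00,  8.96042722e+01,
       -1.14443465e-03,  7.75264868e+01]), 'qvel': array([ 0.03722668, -0.10189527,  0.11606467, -0.02066863,  0.02228901,
        0.06781756]), 'joint_torque': array([ 2.39941888e-03, -5.57358491e+01,  5.04007995e+01,  1.26478309e-02,
       -3.05322910e-04,  1.45612056e-07]), 'tool_pos': array([ 0.13609152, -0.58418878,  0.30331765]), 'tcp_rot': array([-1.79945097e+02, -1.09729594e-02,  1.31098225e+01]), 'ft_force': array([-0.68762969, -0.07192337,  0.10061779]), 'torque': array([-0.06760023, -0.00476805, -0.01067054]), 'gripper_width': 0.08554834730941129}
```

View pics/scene0.png

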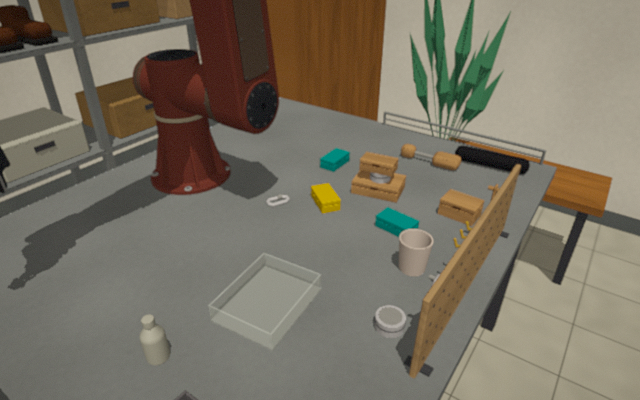

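View pics/top0.png

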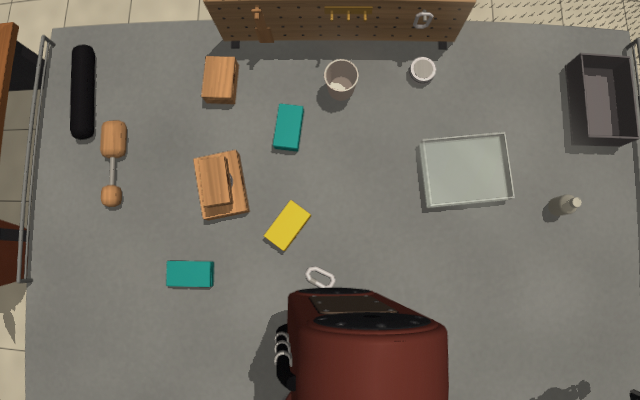

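View pics/wrist0.png

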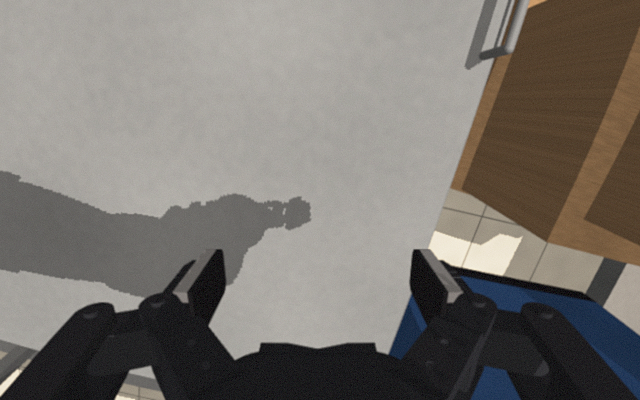

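The stack is in the top view near (220,183). The lone taller bamboo box is at (220,80), the lone tin at (423,70) and the clear box at (466,170). I'll enlarge the stack to confirm.

```bash
cat > h.py <<'E'
import numpy as np, cv2
def cam(c):
    f=200/np.tan(np.radians(c['vertical_fov'])/2)
    R=cv2.Rodrigues(np.array(c['rvec']))[0]; t=np.array(c['tvec'])
    return f,R,t
def ray(c,uv):
    f,R,t=cam(c); d=np.array([(uv[0]-c['cx'])/f,(uv[1]-c['cy'])/f]); s=d.copy()
    for _ in range(20): s=d/(1+c['k1']*(s@s))
    return -R.T@t, R.T@np.array([s[0],s[1],1])
def onz(c,uv,z):
    o,d=ray(c,uv); return o+d*(z-o[2])/d[2]
def proj(c,p):
    f,R,t=cam(c); q=R@np.array(p)+t; s=q[:2]/q[2]; s=s*(1+c['k1']*(s@s))
    return s*f+[c['cx'],c['cy']]
E
python3 - <<'E'
import cv2,numpy as np
a=cv2.imread('pics/top0.png'); b=cv2.imread('pics/scene0.png')
A=cv2.resize(a[140:230,180:260],None,fx=6,fy=6,interpolation=cv2.INTER_CUBIC)[:540]
B=cv2.resize(b[145:205,345:412],None,fx=4.5,fy=4.5,interpolation=cv2.INTER_CUBIC)
o=np.zeros((540,800,3),np.uint8); o[:A.shape[0],:480]=A; o[:B.shape[0],490:490+B.shape[1]]=B[:,:310]
cv2.imwrite('pics/crop0.png',o)
E
```

```text
(no output)
```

View pics/crop0.png

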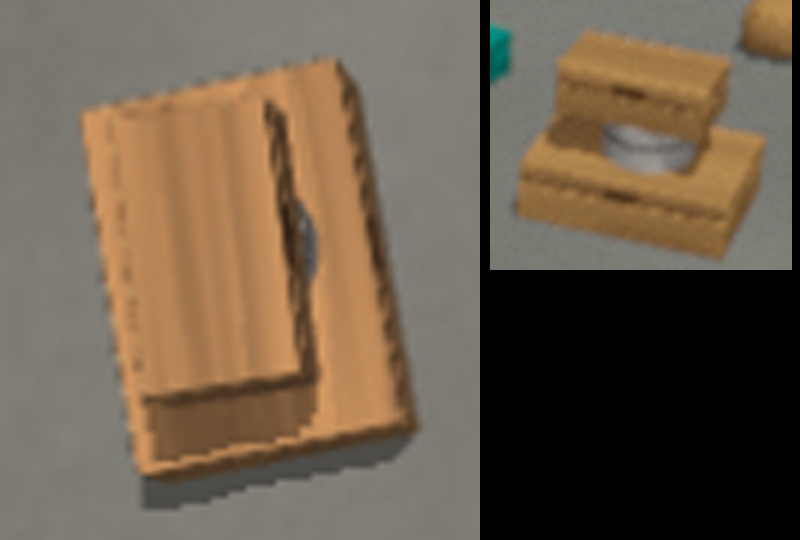

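The crop shows the stack: tin visible between the boxes, small box overhanging both ends. It is the only tin between two boxes. I'll measure the corners now, then refine with the wrist camera.

```bash
python3 - <<'E'
from plant import robot
from h import *
c=robot.get_calibration('top')
def quad(pts,z,n,sc=6,off=(180,140)):
    P=np.array([onz(c,(p[0]/sc+off[0]-.5*0,p[1]/sc+off[1]),z) for p in pts])
    L=[np.linalg.norm(P[i]-P[(i+1)%4])*1e3 for i in range(4)]
    e=(P[0]+P[1]-P[2]-P[3]); print(n,P.mean(0).round(4),np.round(L,1),'axis01-23 deg',np.degrees(np.arctan2(e[1],e[0])).round(1))
quad([(115,108),(268,97),(300,378),(143,395)],.108,'small')
quad([(82,115),(335,62),(415,432),(143,472)],.042,'large')
quad([(421,140),(504,133),(513,200),(428,207)],.045,'clear',1,(0,0))
E
```

```text
small [0.5279 0.2547 0.108 ] [ 54.6  99.3  55.3 101.7] axis01-23 deg 8.6
large [0.5288 0.258  0.042 ] [ 97.7 142.  102.1 136.6] axis01-23 deg 13.4
clear [ 0.5678 -0.2861  0.045 ] [189.8 151.7 190.7 149.3] axis01-23 deg 5.3
```

```bash
python3 - <<'E'
from plant import robot
from h import *
print(robot.tip_reach)
for p,y in(([.528,.255,.15],9),([.528,.255,.119],9),([.548,-.014,.078],5),([.568,-.286,.081],5),([.568,-.286,.081],95)):
    print(p,y,robot.ik(p,[180,0,y]))
robot.move_pose([.528,.255,.30],[180,0,9])
c=robot.get_calibration('wrist'); im=robot.grab_frame('wrist')
import pickle; pickle.dump(c,open('w1.pkl','wb'))
cv2.imwrite('pics/w1.png',im); o=robot.observe(); print(o['time'],o['tool_pos'],o['tcp_rot'])
E
```

```text
0.0726
[0.528, 0.255, 0.15] 9 [  13.00903861    5.29230737  -11.1910511    73.51664153    0.
 -175.99096139]
[0.528, 0.255, 0.119] 9 [  13.00903861    6.5222419   -13.18742851   70.29032959    0.
 -175.99096139]
[0.548, -0.014, 0.078] 5 [-15.13873763   2.121794   -22.25616641  65.62203959   0.
 159.86126237]
[0.568, -0.286, 0.081] 5 [-38.48505611  16.66871136  -5.85435306  67.47693558   0.
 136.51494389]
[0.568, -0.286, 0.081] 95 [-38.48505611  16.66871136  -5.85435306  67.47693558   0.
  46.51494389]
3.875 [0.52817644 0.25463221 0.2999986 ] [ 1.79994746e+02 -5.81454622e-05  8.95044843e+00]
```

View pics/w1.png

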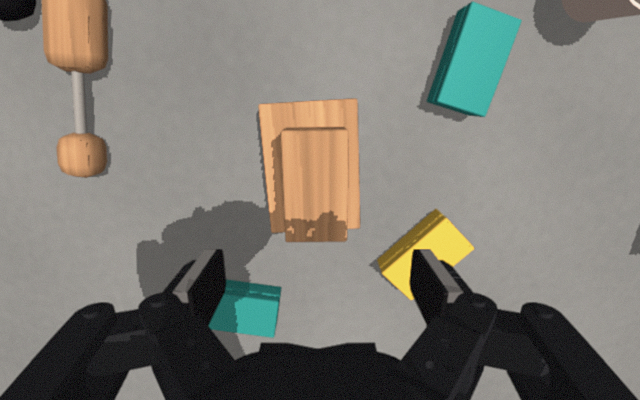

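Stack seen from above: small box corners (281,128),(348,128),(347,241),(285,241), large box lid corners (259,104),(357,99),(360,229),(271,233). I'll cast them onto their planes.

```bash
python3 - <<'E'
from h import *
import pickle; c=pickle.load(open('w1.pkl','rb'))
def quad(pts,z,n):
    P=np.array([onz(c,p,z) for p in pts])
    L=[np.linalg.norm(P[i]-P[(i+1)%4])*1e3 for i in range(4)]
    e=(P[0]+P[1]-P[2]-P[3]); print(n,P.mean(0).round(4),np.round(L,1),np.degrees(np.arctan2(e[1],e[0])).round(1))
quad([(281,128.5),(348,128),(347.5,241.5),(286,241.5)],.108,'small')
quad([(259.5,104.5),(357.5,99),(360.5,229),(271.5,233)],.042,'large')
im=cv2.imread('pics/w1.png'); cv2.imwrite('pics/w1c.png',cv2.resize(im[85:260,240:380],None,fx=3.4,fy=3.4,interpolation=cv2.INTER_CUBIC))
E
```

```text
small [0.5296 0.2552 0.108 ] [ 54.3 100.2  55.3  99.8] 10.0
large [0.5307 0.2593 0.042 ] [ 97.8 139.   99.3 138.6] 12.0
```

View pics/w1c.png

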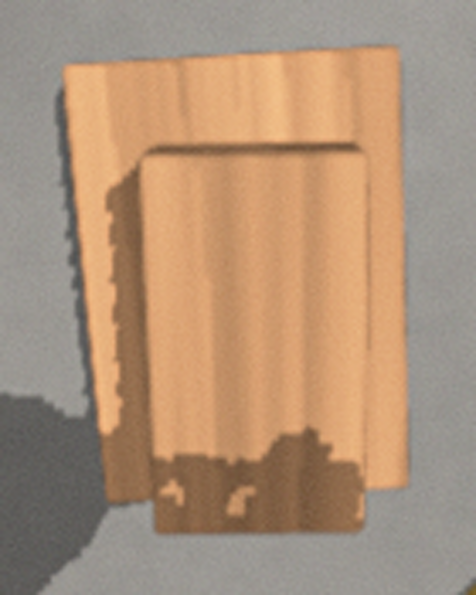

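```bash
python3 - <<'E'
from plant import robot
from h import *
R=[180,0,9.7]
robot.line_to([.529,.255,.19],rotation=R,vel=.2)
print(robot.line_to([.529,.255,.150],vel=.08,guard=6))
w=robot.set_gripper(.0); o=robot.observe(); print(o['time'],o['gripper_width'],o['ft_force'],o['tool_pos'])
cv2.imwrite('pics/s2.png',cv2.resize(robot.grab_frame('scene')[130:230,320:480],None,fx=4,fy=4))
robot.line_to([.529,.255,.165],vel=.04)
robot.line_to([.529,.255,.23],vel=.12)
c=robot.get_calibration('top')
cv2.imwrite('pics/s3.png',cv2.resize(robot.grab_frame('scene')[110:230,320:480],None,fx=4,fy=4))
o=robot.observe(); print(o['time'],o['gripper_width'],o['ft_force'],o['tool_pos'])
E
```

```text
False
5.6167 0.05530361827891051 [-0.48902697  0.12238959  5.94237625] [0.52952781 0.25512535 0.15093661]
6.9333 0.05537653993999185 [-0.02184929 -0.31652823 -1.5480055 ] [0.5285595  0.25490305 0.2288218 ]
```

View pics/s3.png

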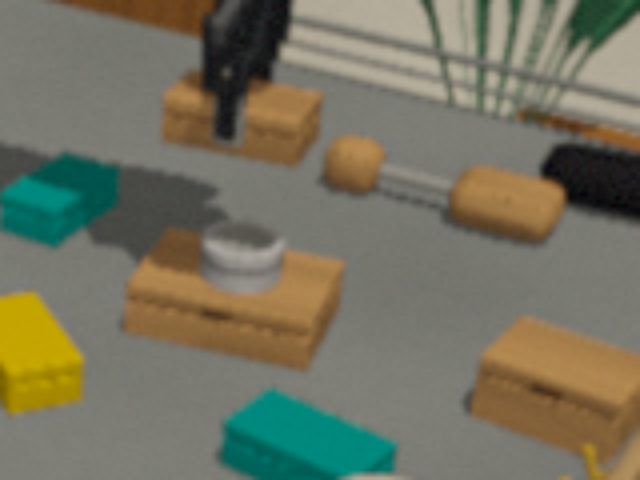

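The small box is held and the tin still stands on the large box (≈(242,255) in the crop). Next I set the box aside at the midpoint.

```bash
python3 - <<'E'
from plant import robot
from h import *
R=[180,0,9.7]
robot.line_to([.548,-.014,.22],vel=.25)
robot.line_to([.548,-.014,.10],vel=.15)
print(robot.line_to([.548,-.014,.070],vel=.03,guard=4))
o=robot.observe(); print(o['time'],o['tool_pos'],o['ft_force'],o['tcp_rot'])
p=o['tool_pos']
robot.set_gripper(.085)
robot.line_to([p[0],p[1],.20],vel=.2)
robot.line_to([.529,.255,.26],vel=.3)
import pickle
c=robot.get_calibration('wrist'); im=robot.grab_frame('wrist'); pickle.dump(c,open('w2.pkl','wb'))
cv2.imwrite('pics/w2.png',im); cv2.imwrite('pics/t2.png',robot.grab_frame('top'))
print(robot.observe()['time'])
E
```

```text
Traceback (most recent call last):
plant.IKError: the arm cannot follow that straight line within its joint ranges
```

```bash
python3 - <<'E'
from plant import robot
from h import *
robot.line_to([.548,-.014,.22],vel=.25,rotation=[180,0,-8])
robot.line_to([.548,-.014,.10],vel=.15)
print(robot.line_to([.548,-.014,.070],vel=.03,guard=4))
o=robot.observe(); print(o['time'],o['tool_pos'],o['ft_force'],o['tcp_rot'])
p=o['tool_pos']
robot.set_gripper(.085)
robot.line_to([p[0],p[1],.20],vel=.2)
robot.line_to([.529,.255,.26],vel=.3,rotation=[180,0,0])
import pickle
c=robot.get_calibration('wrist'); im=robot.grab_frame('wrist'); pickle.dump(c,open('w2.pkl','wb'))
cv2.imwrite('pics/w2.png',im); cv2.imwrite('pics/t2.png',robot.grab_frame('top'))
print(robot.observe()['time'])
E
```

```text
Traceback (most recent call last):
plant.IKError: the arm cannot follow that straight line within its joint ranges
```

```bash
python3 - <<'E'
from plant import robot
from h import *
print(robot.observe()['q'])
for y in (9.7,-8,-15,-20,-30): print(y,robot.ik([.548,-.014,.22],[180,0,y]))
E
```

```text
[ 1.29867769e+01  3.68127649e+00 -4.62283160e+00  8.17898769e+01
  4.89093775e-04 -1.76714097e+02]
9.7 [-15.13873763  -3.06178115 -12.30550152  80.75627963   0.
 155.16126237]
-8 [-15.13873763  -3.06178115 -12.30550152  80.75627963   0.
 172.86126237]
-15 [-15.13873763  -3.06178115 -12.30550152  80.75627963   0.
 179.86126237]
-20 [ -15.13873763   -3.06178115  -12.30550152   80.75627963    0.
 -175.13873763]
-30 [ -15.13873763   -3.06178115  -12.30550152   80.75627963    0.
 -165.13873763]
```

```bash
python3 - <<'E'
from plant import robot
from h import *
robot.line_to([.548,-.014,.22],vel=.25,rotation=[180,0,-28])
robot.line_to([.548,-.014,.10],vel=.15)
print(robot.line_to([.548,-.014,.070],vel=.03,guard=4))
o=robot.observe(); print(o['time'],o['tool_pos'],o['ft_force'],o['tcp_rot'])
p=o['tool_pos']
robot.set_gripper(.085)
robot.line_to([p[0],p[1],.20],vel=.2)
robot.line_to([.529,.255,.26],vel=.3,rotation=[180,0,-10])
import pickle
c=robot.get_calibration('wrist'); im=robot.grab_frame('wrist'); pickle.dump(c,open('w2.pkl','wb'))
cv2.imwrite('pics/w2.png',im); cv2.imwrite('pics/t2.png',robot.grab_frame('top'))
print(robot.observe()['time'])
E
```

```text
True
9.8167 [ 0.54793071 -0.01400253  0.07889904] [-0.02345099  0.71799891  3.81088355] [ 1.79993954e+02  1.76427619e-02 -2.80020805e+01]
12.1583
```

View pics/w2.png

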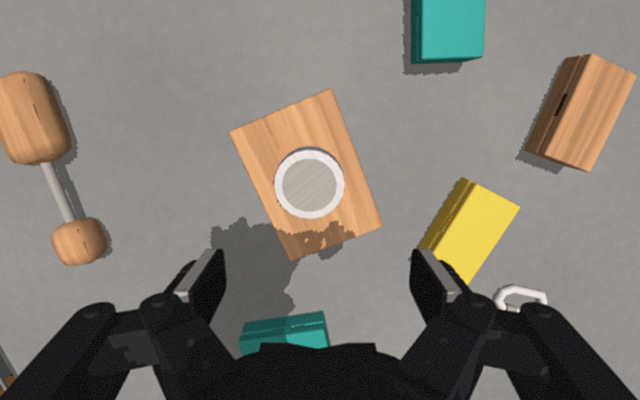

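View pics/t2.png

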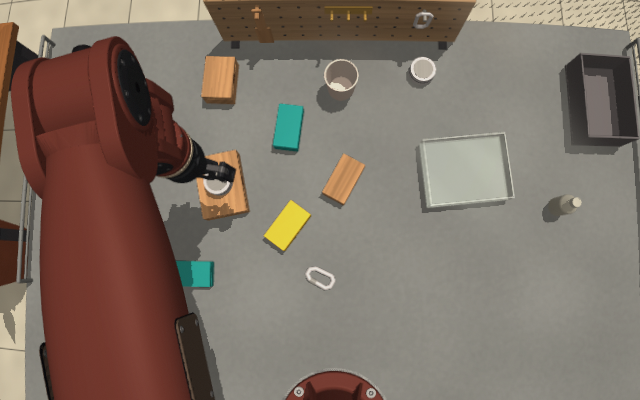

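The small box lies at (344,180) in the top view. In the wrist view the tin rim is a circle centred near (309.5,183), radius 35, and the large box lid corners are (231,132),(332,89),(382,227),(291,261).

```bash
python3 - <<'E'
from h import *
import pickle; c=pickle.load(open('w2.pkl','rb'))
im=cv2.imread('pics/w2.png'); hsv=cv2.cvtColor(im,cv2.COLOR_BGR2HSV)
m=(hsv[...,1]<60).astype(np.uint8)*255; mm=np.zeros_like(m); mm[140:225,268:352]=m[140:225,268:352]
mm[:]=np.where(np.hypot(*(np.mgrid[:400,:640]-np.array([183,309])[:,None,None]))<42,mm,0)
cs,_=cv2.findContours(mm,0,1); k=max(cs,key=cv2.contourArea); (x,y),r=cv2.minEnclosingCircle(k); e=cv2.fitEllipse(k); print((x,y),r,e)
ctr=onz(c,e[0],.072); print('tin',ctr, [np.linalg.norm(onz(c,(e[0][0]+s*e[1][0]/2,e[0][1]),.072)-ctr) for s in(1,-1)])
pts=[(231,132),(331.5,89.5),(382,227),(291,261)]
P=np.array([onz(c,p,.042) for p in pts]); e=P[0]+P[1]-P[2]-P[3]
print('large',P.mean(0),[np.linalg.norm(P[i]-P[(i+1)%4]) for i in range(4)],np.degrees(np.arctan2(e[1],e[0])))
E
```

```text
(308.8876953125, 181.9279327392578) 36.362430572509766 ((308.9705505371094, 182.4493865966797), (69.54764556884766, 71.3713607788086), 8.376873016357422)
tin [0.53729218 0.25818597 0.072     ] [np.float64(0.028965119627812508), np.float64(0.02899282282107785)]
large [0.53067747 0.25951583 0.042     ] [np.float64(0.09643851593058692), np.float64(0.1370289457038058), np.float64(0.09669102645461446), np.float64(0.13767252156381024)] 11.666846952794462
```

```bash
python3 - <<'E'
from plant import robot
from h import *
x,y=.537,.258
robot.line_to([x,y,.16],vel=.2)
print(robot.line_to([x,y,.120],vel=.06,guard=6))
robot.set_gripper(0); o=robot.observe(); print(o['time'],o['gripper_width'],o['ft_force'],o['tool_pos'])
robot.line_to([x,y,.135],vel=.04)
robot.line_to([x,y,.21],vel=.15)
import pickle
cv2.imwrite('pics/s4.png',cv2.resize(robot.grab_frame('scene')[90:250,300:500],None,fx=4,fy=3.5))
o=robot.observe(); print(o['time'],o['gripper_width'],o['ft_force'],o['tool_pos'])
print(robot.ik([.568,-.286,.082],[180,0,-60]))
E
```

```text
False
13.9917 0.05846408782644508 [-0.65258104 -0.60465704  6.17138359] [0.53758998 0.25813522 0.12104197]
15.2167 0.05799284349807212 [ 0.51194069 -0.41964227 -0.99016315] [0.53645467 0.2578534  0.20850791]
[ -38.48505611   16.61685982   -5.80680361   67.57633658    0.
 -158.48505611]
```

View pics/s4.png

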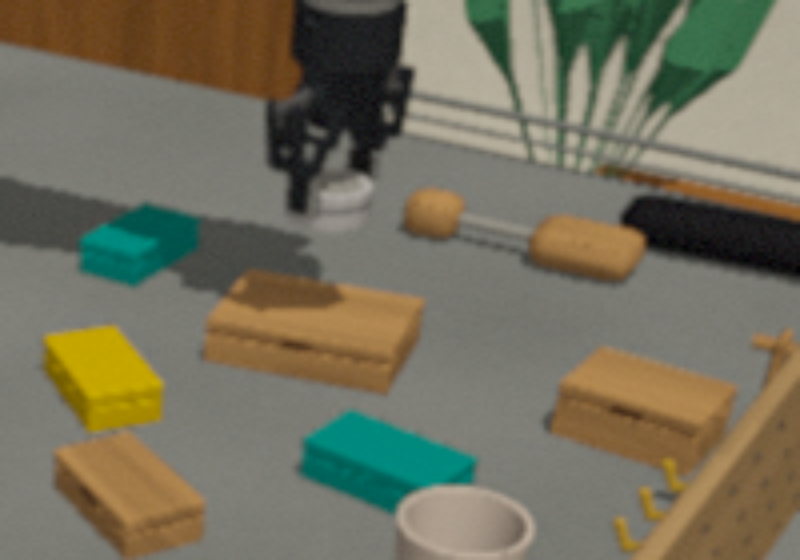

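The tin is held level between the fingers and the large box hasn't moved. Next is the clear box.

```bash
python3 - <<'E'
from plant import robot
from h import *
robot.line_to([.568,-.286,.20],vel=.25,rotation=[180,0,-60])
robot.line_to([.568,-.286,.105],vel=.12)
print(robot.line_to([.568,-.286,.074],vel=.025,guard=4))
o=robot.observe(); print(o['time'],o['tool_pos'],o['ft_force'])
robot.set_gripper(.085)
robot.line_to([.568,-.286,.20],vel=.15)
robot.line_to([.548,-.014,.25],vel=.3,rotation=[180,0,-28])
import pickle
c=robot.get_calibration('wrist'); im=robot.grab_frame('wrist'); pickle.dump(c,open('w3.pkl','wb'))
cv2.imwrite('pics/w3.png',im); cv2.imwrite('pics/s5.png',robot.grab_frame('scene'))
print(robot.observe()['time'])
E
```

```text
True
19.3417 [ 0.56784977 -0.28587471  0.08307124] [-0.55085312 -0.01640747  4.23104909]
21.8417
```

View pics/w3.png

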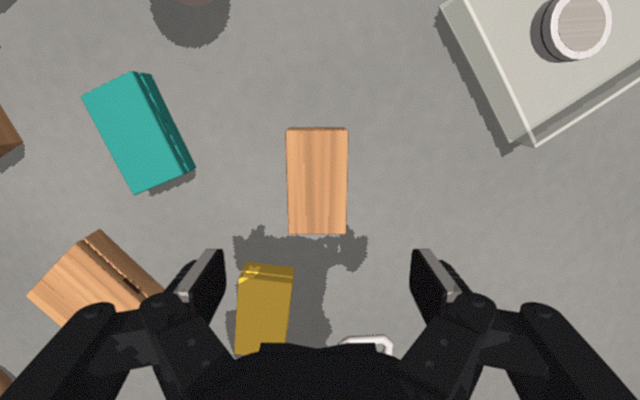

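View pics/s5.png

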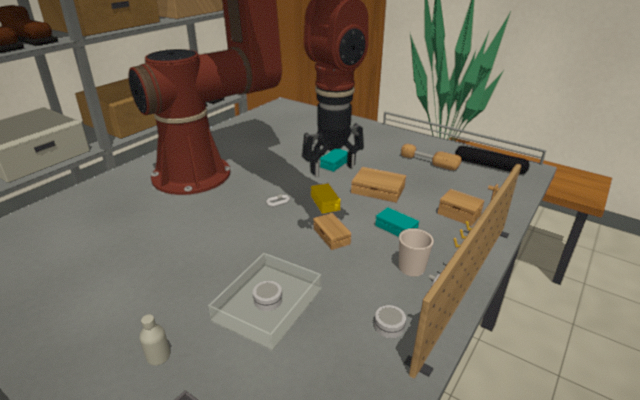

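The tin stands in the clear box (scene (267,295)). The small box corners in the wrist view are (286,128),(348,128),(346,234),(288,235).

```bash
python3 - <<'E'
from plant import robot
from h import *
import pickle; c=pickle.load(open('w3.pkl','rb'))
pts=[(286,128.5),(348,128.5),(346.5,234.5),(288,235)]
P=np.array([onz(c,p,.036) for p in pts]); e=P[0]+P[1]-P[2]-P[3]; m=P.mean(0); yaw=np.degrees(np.arctan2(e[1],e[0]))
print('small',m,[np.linalg.norm(P[i]-P[(i+1)%4]) for i in range(4)],yaw)
assert np.linalg.norm(m[:2]-[.548,-.014])<.008 and abs(yaw+28)<5
x,y=m[:2]
robot.line_to([x,y,.12],vel=.2,rotation=[180,0,yaw])
print(robot.line_to([x,y,.079],vel=.06,guard=6))
robot.set_gripper(0); o=robot.observe(); print(o['time'],o['gripper_width'],o['ft_force'],o['tool_pos'])
robot.line_to([x,y,.09],vel=.04)
robot.line_to([x,y,.20],vel=.15)
o=robot.observe(); print(o['gripper_width'],o['ft_force'])
X,Y=.5305,.2592
robot.line_to([X,Y,.20],vel=.25,rotation=[180,0,12])
robot.line_to([X,Y,.14],vel=.12)
im=robot.grab_frame('wrist'); pickle.dump(robot.get_calibration('wrist'),open('w4.pkl','wb'))
cv2.imwrite('pics/w4.png',im); print(robot.observe()['time'],robot.observe()['tool_pos'])
E
```

```text
small [ 0.54718635 -0.01570264  0.036     ] [np.float64(0.05439413276222108), np.float64(0.10057629074060767), np.float64(0.05651739140556379), np.float64(0.10108758714221398)] -27.90180971987541
False
23.8583 0.05527716711950994 [-0.47579162  0.28619706  5.15236464] [ 0.54768809 -0.0158098   0.07973437]
0.0550748758825519 [-0.70944027  0.80547126 -1.76296772]
27.1167 [0.5310627  0.25917424 0.14102747]
```

View pics/w4.png

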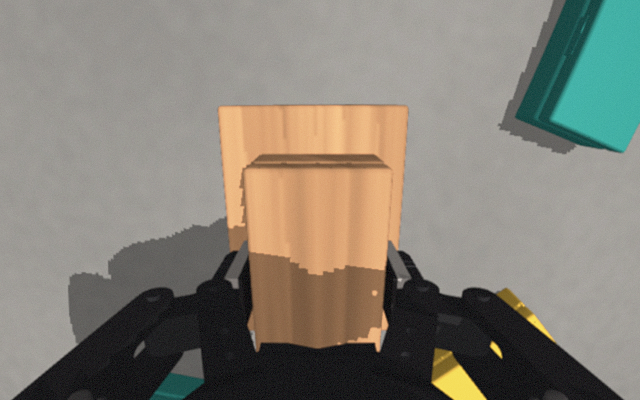

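The box is square over the large box. I'll lower it until contact, release, back off and check.

```bash
python3 - <<'E'
from plant import robot
from h import *
import pickle
X,Y=.5305,.2592
print(robot.line_to([X,Y,.112],vel=.025,guard=4))
o=robot.observe(); print(o['time'],o['tool_pos'],o['ft_force'])
robot.set_gripper(.085)
robot.line_to([X,Y,.18],vel=.12); robot.line_to([X,Y,.28],vel=.2)
im=robot.grab_frame('wrist'); c=robot.get_calibration('wrist'); pickle.dump(c,open('w5.pkl','wb'))
cv2.imwrite('pics/w5.png',im)
robot.goto_joints([-60,0,0,90,0,-90])
cv2.imwrite('pics/t5.png',robot.grab_frame('top')); cv2.imwrite('pics/s6.png',robot.grab_frame('scene'))
print(robot.observe()['time'])
E
```

```text
True
27.8583 [0.53043017 0.25920793 0.12173269] [ 0.50166175 -1.46385688  3.83728145]
32.15
```

View pics/w5.png

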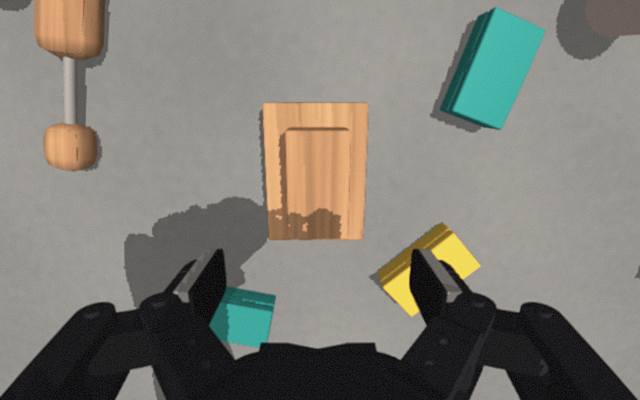

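View pics/t5.png

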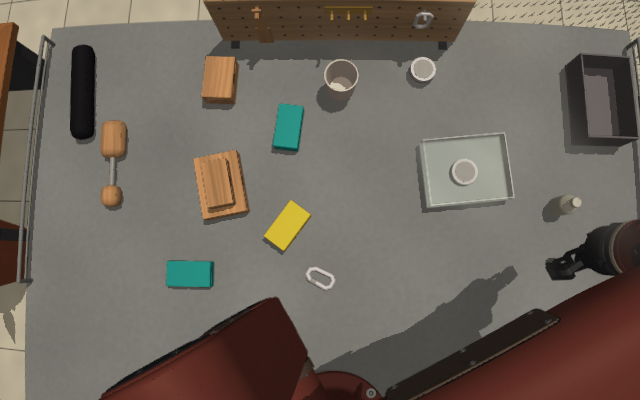

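View pics/s6.png

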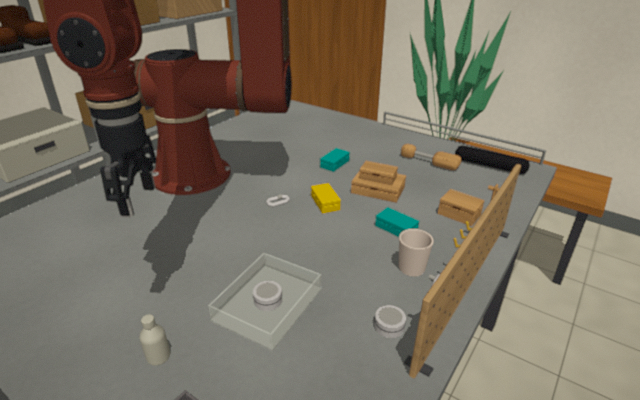

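In w5 the small box top corners are (286,128),(349,128),(348,236),(288,236). The lid corners are (263,103),(368,103),(363,239),(267,240). The gripper touches nothing.

```bash
python3 - <<'E'
from plant import robot
from h import *
import pickle; c=pickle.load(open('w5.pkl','rb'))
def q(pts,z):
    P=np.array([onz(c,p,z) for p in pts]); e=P[0]+P[1]-P[2]-P[3]
    print(P.mean(0).round(4),[round(np.linalg.norm(P[i]-P[(i+1)%4]),4) for i in range(4)],np.degrees(np.arctan2(e[1],e[0])).round(1)); return P.mean(0)
s=q([(286,128.5),(349,128.5),(348,236.5),(288,236.5)],.078)
l=q([(263,103),(368,103),(363.5,239),(267.5,240)],.042)
print('offset mm',(s-l)[:2]*1e3)
t=robot.get_calibration('top'); print('tin',onz(t,(464,172),.034))
P=np.array([onz(t,p,.045) for p in [(421,140),(504,133),(513,200),(428,207)]]); print('clear',P.mean(0))
robot.job_done(); print(robot.observe()['time'])
E
```

```text
[0.531  0.2578 0.078 ] [np.float64(0.0526), np.float64(0.0978), np.float64(0.0553), np.float64(0.0978)] 12.3
[0.531  0.2601 0.042 ] [np.float64(0.0975), np.float64(0.1373), np.float64(0.1008), np.float64(0.1385)] 12.0
offset mm [-0.00247801 -2.27862647]
tin [ 0.56432852 -0.28220113  0.034     ]
clear [ 0.56781258 -0.2861113   0.045     ]
the job is handed in; nothing more can be done
the job is handed in; nothing more can be done
```

I lifted the small box off and set it aside at the midpoint. Then I stood the tin in the clear box, put the small box back on the large one, and handed the job in. That was about 32 s into the 72 s limit; no verdict was reported.

My last checks, all from the camera images:
- **Small box:** it sits about 2 mm from the large box's centre and 0.3° from square. It was lowered until it touched the lid before I released it.
- **Tin:** it stands flat on the clear box floor, about 5 mm from the centre. It was also lowered to contact before release.
- **Large box:** its measured position stayed within about 2 mm of where it started.
- **Gripper:** it was clear of everything when I handed the job in.

Two straight-line moves were refused because the last joint would have passed its range. Nothing moved, and I used another tool angle for setting the box aside. In the last checks the measured box sizes came out up to 3 mm off the given ones, which is pixel-reading error well inside the tolerances.

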